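Put the marker away and snap the case shut

TASK

Lay the orange marker in the empty cradle of the open marker case, beside the purple one, then swing the blue lid over and press its front edge down until the spring catch clicks and holds the lid shut. Feel for the click and the stop below it: a firm push of up to about 25 N is enough, do not force the case any harder. Leave the green marker where it lies.

Things in the scene. Friction and masses are not known exactly. Their poses are not given: they have to be found in the camera images.
- case: Black open tray on 5 mm feet, fixed to the counter: 158 (x) x 144 (y) mm, rim 27 mm and inner floor 9 mm above the counter, walls 4 mm; origin on the counter under its middle; x points from catch (front, robot side) to hinge. Cradles along x at y = -26 mm (empty) and +26 mm (purple marker): grey forks at x = -45 and +45 mm, 23 mm between prongs, 10 mm high. Grey catch in front, to x = -107 mm.
- empty_cradle (a point): Where the middle of the orange marker lies when it is in the empty cradle: 18 mm above the counter (9 mm above the tray's floor), case axes. The marker lies along x, either way round. Free on both sides: 40 mm from the cradle's centre line.
- lid_hinge (a point): Middle of the lid's hinge line, 29 mm above the counter, 82 mm behind the case's middle, case axes; the hinge line runs along y. The lid (blue, 154 mm wide, 0.12 kg) stays where it stands when open wider than about 0.9 rad; from there it falls down. A white spring pin beside the catch, 22 mm left of the middle, lifts an unlatched lid.
- lid_edge (a point): Point to press: on the outer (upper) face of the lid's front tab, mid-width, 170 mm from the hinge line along the lid, 10 mm off the hinge plane on the outer side. Moves with the lid; z is the lid's outward normal, x points to the hinge. The tab is 60 mm wide, 4 mm thick and ends 13 mm beyond this point; the rest of the lid ends 5 mm short of it.
- lid (a joint): Lid angle, rad: 0 level (lid_edge 39 mm above the counter), 1.57 upright, 2.0 stop. Unlatched it springs up to 0.05 or more. The catch is screwed up or down by up to 6 mm, not measured: latched, the lid stands between -0.04 and 0.04. Pressed at lid_edge it resists with about 10 N (7 to 13), which drops at the click; some 3 mm lower is a stiff rubber stop, at 31 to 45 mm by the setting.
- orange_mid (a point): Middle of the orange marker (134 mm long, 17 mm thick, 18 g; does not roll), half-way up; it lies along its x axis on the counter.
- purple_mid (a point): Middle of the purple marker, of the same size, lying in the case's other cradle.
- green_mid (a point): Middle of the green marker, of the same size, lying on the counter; it stays there.

How it is judged:
By the outcome, as a careful person would: the job done as asked, in the order asked, and still so for the second after the job is handed in, with the robot touching nothing.
It also fails if it takes over 64 s, if anything falls off the work surface, if the arm or the gripper's body presses on something with over 40 N, if the wrist force passes 120 N, or if a joint passes its speed limit or range.

ROBOT

A 6-joint arm with a two-finger parallel gripper is mounted at the origin on a cart in front of the work surface, level with it; the furniture and walls round the work are solid. World frame = base frame: x ahead of the robot, y to its left, z up, the work surface at z = 0. Lengths are in m, angles in rad, forces in N, time in s.
With the tool pointing down it reaches from about 0.3 to 0.75 m from the base axis. Payload 8.5 kg.
Tool frame: the origin (TCP) lies at the centre of the arm's flange, where the gripper is bolted on; the fingertips stand 166 mm ahead of it and the grasp point (between the pads) lies 147 mm ahead of it (ctrl.tip_extent is the distance from the TCP to the fingertips, in m); z points along the fingers, y is the line along which they close (so a half turn about z gives the same grasp; the last joint's range is limited). The gripper opens to 88 mm and grips with 3 to 60 N. Pads are 18 mm wide; open, the fingers measure 123 mm over their backs; the gripper's body (75 mm by 187 mm) begins 45 mm behind the grasp point.
Start: joints at [0.967, 0.381, 1.297, -0, 1.464, -0.215], TCP at [0.208, 0.509, 0.405] pointing down, gripper open.
Joint ranges: [-3.11, 3.11], [-0.89, 2.33], [0.22, 2.48], [-1.42, 4.56], [0.17, 2.85], [-2.88, 2.88]. Speed limits (rad/s): [2.39, 2.39, 3.14, 3.14, 3.14, 3.14].

INTERFACE

Orientations are given as a unit quaternion [x, y, z, w].
In Python, from workcell import ctrl, vision gives the robot as it stands.
- The arm moves only by the shell command python3 -m inch 'ROWS'. ROWS is JSON, a list of rows, each an object of numbers: "tx", "ty", "tz": the shift along the world's x, y, z in m; "yaw": the turn about the world's z in degrees; "gripper": the closure, from -1 (fully open) to 1 (shut), so that 0 is half open. A call has 1 to 10 rows; each row shifts and turns the commanded pose from where the row before left it; what a row does not reach is not made up. A row lasts 1/8 s, in which the tool goes at most 62.5 mm and 10.7 degrees, less where a joint would pass 70% of its speed; a pose out of reach is approached as far as the arm can. A call with a gripper value outside its range is refused whole. The fingers move at their own pace and stop on an object; the grip force is fixed at half the most. Time passes only in rows, so rows that do not move let the fingers close. It gives the time, the measured TCP pose, the force, the opening and the grip force at its end, in the units of the state.
- ctrl.state(): the state, without advancing time (a new reading comes with each control period).
- vision.get_image(name): name is "scene" or "top" or "wrist"; returns a dict with "img" (384x512x3 uint8, red, green, blue), "fx", "fy", "cx", "cy" (pixels), "T" (4x4, takes a point from camera to world coordinates). Camera axes: x right, y down, z forward; pixel columns grow to the right and rows downward; lengths in m; the calibration is good to about 2 mm. A picture is of the moment at which its call begins. There is no depth.
- ctrl.hand_in(): hands the job in; it is judged then, once.
Trained networks look in a picture, given as the dict that the camera call returned (one of the last four; its "shot" number tells which), for a name from the list of things; names that differ only in an ending like _2 or _b are one class to them, and where a whole thing is asked for, a point or a joint stands for the part that bears it (a point fixed in the world has none). Each returns a list of dicts, best first, with "confidence" (0 to 1); they miss things now and then, are a little off and sometimes report something else, mostly with a low value. They report only what shows in the picture. A call takes as long as a camera call.
- vision.recognise(picture, label): "location" ([column, row] as shares, 0 to 1, of the picture: columns of its width, rows of its height, amid what is visible of it).
- vision.silhouettes(picture, label): "pixels" (384x512 bool, what is visible of it) and "location" ([column, row] as shares, 0 to 1, of the picture: columns of its width, rows of its height, amid what is visible of it).
- vision.mark_of(picture, label): "location" ([column, row] as shares, 0 to 1, of the picture: columns of its width, rows of its height: a listed point, or the origin of a listed thing).
The state is a dict: "time": time; "joint_pos": joint angles; "joint_vel": joint speeds; "joint_efforts": joint torques, N m; "ee_pos": TCP position; "tcp_rot": TCP orientation; "ft_force": force on the tool from outside, world axes, zero at the start; "ft_torque": the same for the moment, N m; "finger_gap": finger opening in m; "grip_force": force on a finger pad.
Only numpy, scipy, OpenCV 4.12 (cv2) and the standard library are available. Lean on these libraries where they do the work, as an engineer would, in place of code of your own. Each camera call takes 0.05 s, during which the arm holds its last target. There are 200 camera calls.

## Working session

There is one attempt and no reset: what is moved stays moved. The work goes in short steps, Python scripts to look and compute and a shell command to move; the robot and the scene stay as the last step left them, time stands still between calls to the robot, and variables do not carry over. Pictures are saved under pics/ and viewed, at most 10 in all, crops included, and the job is handed in when it is done.

```bash
mkdir -p pics; cat > h.py <<'E'
import numpy as np, cv2
from workcell import ctrl, vision
def ray(p,loc):
    u=loc[0]*512; v=loc[1]*384
    d=np.array([(u-p["cx"])/p["fx"],(v-p["cy"])/p["fy"],1]); T=np.array(p["T"])
    return T[:3,3],T[:3,:3]@d
def at_z(p,loc,z):
    o,d=ray(p,loc); return o+d*(z-o[2])/d[2]
def axis(p,mask,z):
    v,u=np.nonzero(mask); P=np.array([at_z(p,(a/512,b/384),z)[:2] for a,b in zip(u+.5,v+.5)])
    c,s,a=cv2.minAreaRect(P.astype(np.float32)*1000)
    b=cv2.boxPoints((c,s,a)); e=max([b[1]-b[0],b[2]-b[1]],key=np.linalg.norm)
    return np.round(c,1),np.round(s,1),np.degrees(np.arctan2(e[1],e[0]))
E
python3 - <<'E'
from h import *
ims=[]
for n in ["scene","top"]:
    p=vision.get_image(n); ims.append(p["img"])
    print(n,np.round(p["T"],3).tolist(),p["fx"])
    for l,z in [("orange_mid",.0085),("green_mid",.0085),("purple_mid",.018),("case",0.0),("empty_cradle",.018),("lid_hinge",.029)]:
        for r in vision.mark_of(p,l)[:2]: print(l,np.round(r["location"],3),round(r["confidence"],2),np.round(at_z(p,r["location"],z),4))
    for l,z in [("orange_mid",.0085),("green_mid",.0085),("purple_mid",.018)]:
        for r in vision.silhouettes(p,l)[:1]: print(l,axis(p,r["pixels"],z),r["confidence"])
cv2.imwrite("pics/a.png",cv2.resize(np.vstack(ims)[:,:,::-1],(450,600) if 0 else (400,600)))
cv2.imwrite("pics/a.png",cv2.resize(np.hstack(ims)[:,:,::-1],(800,300)))
s=ctrl.state();print(s)
E
```

```text
scene [[0.585, -0.39, 0.711, -0.125], [-0.811, -0.26, 0.525, -0.579], [-0.02, -0.883, -0.468, 0.448], [0.0, 0.0, 0.0, 1.0]] 462.42736438132005
orange_mid [0.674 0.666] 0.56 [ 0.4754 -0.3204  0.0085]
green_mid [0.545 0.621] 0.9 [ 0.4592 -0.2     0.0085]
purple_mid [0.409 0.508] 0.69 [0.5064 0.0027 0.018 ]
case [0.424 0.541] 0.93 [ 0.4972 -0.0251  0.    ]
empty_cradle [0.456 0.518] 0.83 [ 0.519  -0.0502  0.018 ]
lid_hinge [0.463 0.468] 0.94 [ 0.579  -0.0145  0.029 ]
orange_mid (array([ 470.9, -317.4]), array([ 22.2, 152.5]), np.float32(-1.5616558)) 0.69
green_mid (array([ 454.7, -208. ]), array([154.2,  21.7]), np.float32(7.4109554)) 0.69
purple_mid (array([5.011e+02, 1.000e-01]), array([139.7,  24.4]), np.float32(14.270732)) 0.68
top [[-0.001, -0.994, 0.105, 0.437], [-1.0, 0.003, 0.025, -0.133], [-0.025, -0.105, -0.994, 0.899], [0.0, 0.0, 0.0, 1.0]] 400.20459450524856
orange_mid [0.69  0.572] 0.73 [ 0.4666 -0.3242  0.0085]
green_mid [0.587 0.594] 0.61 [ 0.4485 -0.2082  0.0085]
purple_mid [0.408 0.538] 0.61 [ 0.4963 -0.0062  0.018 ]
case [0.429 0.54 ] 0.62 [ 0.4952 -0.0276  0.    ]
cas
[... 418 characters left out ...]
9
{'time': 1.0, 'joint_pos': array([ 9.66713523e-01,  3.80589135e-01,  1.29740727e+00,  8.40984494e-06,
        1.46360199e+00, -2.15284056e-01]), 'joint_vel': array([0.0012865 , 0.00021767, 0.00063574, 0.00118053, 0.00082748,
       0.00072839]), 'joint_efforts': array([-1.19007014e-03, -4.37814438e+01, -2.24721444e+01,  7.12887640e-02,
        3.14394676e-02,  4.39142781e-06]), 'ee_pos': array([0.20847349, 0.50893571, 0.40475178]), 'tcp_rot': array([ 1.93177699e-01,  9.81163787e-01, -9.71130162e-07, -4.97968972e-06]), 'ft_force': array([-0.0828497 , -0.34792985,  0.58122075]), 'ft_torque': array([-0.0035125 , -0.01996574, -0.06155668]), 'grip_force': 0.0, 'finger_gap': 0.08828172879996021}
```

View pics/a.png

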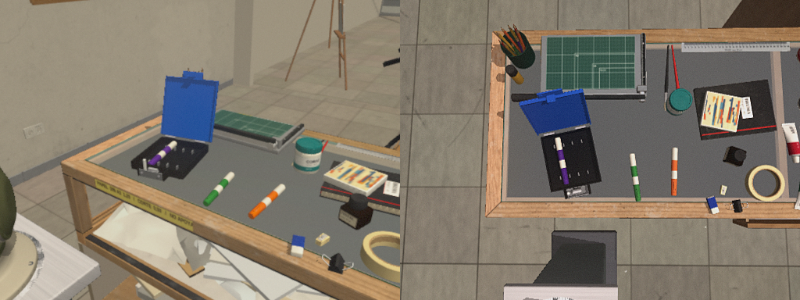

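The pictures show the orange marker at (674,170) in the right, top view. The green one lies between it and the open case, and the lid leans back. I'm moving above the orange marker.

```bash
python3 -m inch '[{"tx":0.03,"ty":-0.05,"yaw":2},{"tx":0.03,"ty":-0.05,"yaw":2},{"tx":0.03,"ty":-0.05,"yaw":2},{"tx":0.03,"ty":-0.05,"yaw":2},{"tx":0.02,"ty":-0.058,"yaw":2},{"ty":-0.06,"yaw":2},{"ty":-0.06,"yaw":2},{"ty":-0.06,"yaw":2},{"ty":-0.06,"yaw":2},{"ty":-0.06,"yaw":2}]' && python3 -m inch '[{"tx":0.02,"ty":-0.055},{"tx":0.02,"ty":-0.055},{"tx":0.02,"ty":-0.055},{"tx":0.02,"ty":-0.055},{"tx":0.02,"ty":-0.05,"tz":-0.02},{"tx":0.02,"tz":-0.05},{"tz":-0.04},{}]'
python3 - <<'E'
from h import *
p=vision.get_image("wrist")
for l in ("orange_mid","green_mid"):
    for r in vision.mark_of(p,l)[:1]: print(l,at_z(p,r["location"],.0085),r["confidence"])
    for r in vision.silhouettes(p,l)[:1]: print(axis(p,r["pixels"],.0085),r["confidence"])
s=ctrl.state();print(s["ee_pos"],s["tcp_rot"],s["joint_pos"])
cv2.imwrite("pics/b.png",p["img"][:,:,::-1])
E
```

```text
[0.20847732 0.50894079 0.40474621] [ 1.93164822e-01  9.81166322e-01 -2.98887177e-06 -1.92193343e-05] [ 9.66709199e-01  3.80605325e-01  1.29739800e+00  3.30661146e-05
  1.46361012e+00 -2.15317266e-01]schema error: expected keys tx, ty, tz, yaw, gripper
```

View pics/b.png

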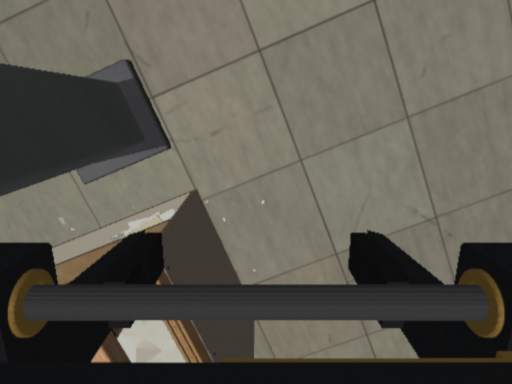

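The move was refused because every row needs all its keys, so the arm hasn't moved and the wrist view shows only the floor. I'm retyping it in full.

```bash
python3 -m inch '[{"tx":0.03,"ty":-0.05,"tz":0,"yaw":2,"gripper":-1},{"tx":0.03,"ty":-0.05,"tz":0,"yaw":2,"gripper":-1},{"tx":0.03,"ty":-0.05,"tz":0,"yaw":2,"gripper":-1},{"tx":0.03,"ty":-0.05,"tz":0,"yaw":2,"gripper":-1},{"tx":0.02,"ty":-0.058,"tz":0,"yaw":2,"gripper":-1},{"tx":0,"ty":-0.06,"tz":0,"yaw":2,"gripper":-1},{"tx":0,"ty":-0.06,"tz":0,"yaw":2,"gripper":-1},{"tx":0,"ty":-0.06,"tz":0,"yaw":2,"gripper":-1},{"tx":0,"ty":-0.06,"tz":0,"yaw":2,"gripper":-1},{"tx":0,"ty":-0.06,"tz":0,"yaw":2,"gripper":-1}]' && python3 -m inch '[{"tx":0.02,"ty":-0.055,"tz":0,"yaw":0,"gripper":-1},{"tx":0.02,"ty":-0.055,"tz":0,"yaw":0,"gripper":-1},{"tx":0.02,"ty":-0.055,"tz":0,"yaw":0,"gripper":-1},{"tx":0.02,"ty":-0.055,"tz":0,"yaw":0,"gripper":-1},{"tx":0.02,"ty":-0.05,"tz":-0.02,"yaw":0,"gripper":-1},{"tx":0.02,"ty":0,"tz":-0.05,"yaw":0,"gripper":-1},{"tx":0,"ty":0,"tz":-0.04,"yaw":0,"gripper":-1},{"tx":0,"ty":0,"tz":0,"yaw":0,"gripper":-1}]'
cat > w.py <<'E'
from h import *
import sys
p=vision.get_image("wrist")
for a in sys.argv[2:]:
    l,z=a.split(":");z=float(z)
    for r in vision.mark_of(p,l)[:1]: print(l,np.round(at_z(p,r["location"],z),4),round(r["confidence"],2))
    if l.endswith("mid"):
        for r in vision.silhouettes(p,l)[:1]: print(axis(p,r["pixels"],z),r["confidence"])
s=ctrl.state();q=s["tcp_rot"];T=cv2.Rodrigues
from scipy.spatial.transform import Rotation as R
y=R.from_quat(q).apply([0,1,0]);print(s["ee_pos"],"yaw y",np.degrees(np.arctan2(y[1],y[0])),np.round(s["joint_pos"],2),s["ft_force"],s["finger_gap"],s["time"])
cv2.imwrite(sys.argv[1],p["img"][:,:,::-1])
E
python3 w.py pics/c.png orange_mid:.0085 green_mid:.0085
```

```text
time: 2.5
ee_pos: [0.3479, -0.0509, 0.4051]
tcp_rot: [0.019, 1.0, -0.0, 0.001]
ft_force: [1.5, 0.3, 0.1]
finger_gap: 0.088
grip_force: 0.0
time: 3.5
ee_pos: [0.4683, -0.3189, 0.2925]
tcp_rot: [0.02, 1.0, 0.002, -0.002]
ft_force: [-0.4, 0.9, 1.3]
finger_gap: 0.0882
grip_force: 0.0
orange_mid [ 0.4678 -0.3217  0.0085] 0.86
(array([ 469.3, -319.4]), array([ 17.8, 137.4]), np.float32(-2.757876)) 0.79
green_mid [ 0.4531 -0.2098  0.0085] 0.65
(array([ 453.6, -208.3]), array([136.9,  18.1]), np.float32(7.4196134)) 0.66
[ 0.4685822  -0.31916733  0.29674308] yaw y 87.7249550883026 [-0.81  0.51  1.42 -0.    1.21 -2.34] [-0.00767347 -0.02061047  0.53378964] 0.08808803198191063 3.75
```

View pics/c.png

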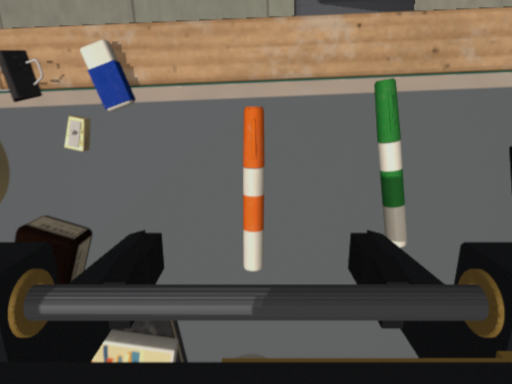

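The wrist view shows the orange marker at (254,190), aligned between the fingers, with the green one clear at (393,165). I'm descending and gripping.

```bash
python3 -m inch '[{"tx":0,"ty":-0.001,"tz":-0.04,"yaw":0,"gripper":-0.6},{"tx":0,"ty":0,"tz":-0.04,"yaw":0,"gripper":-0.3},{"tx":0,"ty":0,"tz":-0.025,"yaw":0,"gripper":-0.3},{"tx":0,"ty":0,"tz":-0.014,"yaw":0,"gripper":-0.3},{"tx":0,"ty":0,"tz":-0.004,"yaw":0,"gripper":-0.3},{"tx":0,"ty":0,"tz":0,"yaw":0,"gripper":-0.3},{"tx":0,"ty":0,"tz":0,"yaw":0,"gripper":1},{"tx":0,"ty":0,"tz":0,"yaw":0,"gripper":1},{"tx":0,"ty":0,"tz":0,"yaw":0,"gripper":1},{"tx":0,"ty":0,"tz":0,"yaw":0,"gripper":1}]'; python3 -m inch '[{"tx":0,"ty":0,"tz":0,"yaw":0,"gripper":1},{"tx":0,"ty":0,"tz":0,"yaw":0,"gripper":1}]'
```

```text
time: 5.0
ee_pos: [0.4685, -0.3201, 0.1718]
tcp_rot: [0.02, 1.0, -0.0, 0.0]
ft_force: [0.9, -0.0, 0.3]
finger_gap: 0.0194
grip_force: 0.0
time: 5.25
ee_pos: [0.4685, -0.3201, 0.1718]
tcp_rot: [0.02, 1.0, -0.0, 0.0]
ft_force: [0.1, 0.7, 2.1]
finger_gap: 0.0169
grip_force: 30.0
```

```bash
python3 -m inch '[{"tx":0,"ty":0,"tz":0.04,"yaw":0,"gripper":1},{"tx":0,"ty":0,"tz":0.06,"yaw":0,"gripper":1},{"tx":0,"ty":0.04,"tz":0.04,"yaw":3,"gripper":1},{"tx":0,"ty":0.05,"tz":0.02,"yaw":3,"gripper":1},{"tx":0,"ty":0.05,"tz":0,"yaw":3,"gripper":1},{"tx":0,"ty":0.05,"tz":0,"yaw":3,"gripper":1},{"tx":0.01,"ty":0.05,"tz":0,"yaw":3,"gripper":1},{"tx":0.01,"ty":0.027,"tz":0,"yaw":0,"gripper":1},{"tx":0,"ty":0,"tz":0,"yaw":0,"gripper":1},{"tx":0,"ty":0,"tz":0,"yaw":0,"gripper":1}]'; python3 w.py pics/d.png orange_mid:.17 purple_mid:.018 case:0 empty_cradle:.018
```

```text
time: 6.5
ee_pos: [0.4884, -0.0537, 0.3317]
tcp_rot: [-0.111, 0.994, -0.0, -0.0]
ft_force: [0.3, -0.4, -0.4]
finger_gap: 0.0166
grip_force: 30.0
orange_mid [ 0.4861 -0.0543  0.17  ] 0.67
(array([483.1, -54.8]), array([123.7,  17.3]), np.float32(12.72907)) 0.57
purple_mid [ 0.4964 -0.0031  0.018 ] 0.56
(array([486.6,  -4.1]), array([111.1,  18. ]), np.float32(12.737343)) 0.55
case [ 0.5015 -0.0274  0.    ] 0.94
[ 0.4884038  -0.0535434   0.33172972] yaw y 102.6752856580359 [-0.35  0.35  1.58 -0.    1.21 -2.14] [0.43384676 0.31393429 0.21064427] 0.016782287548639606 6.85
```

View pics/d.png

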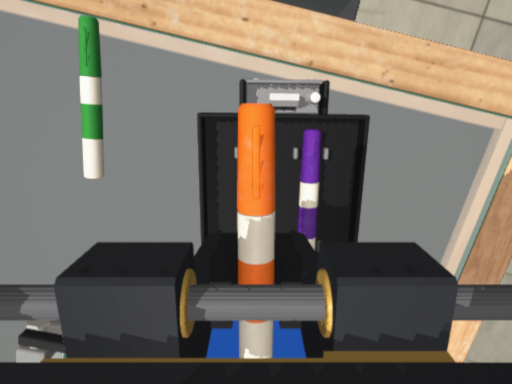

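The view shows the orange marker held, parallel to the case walls. Fork prongs are at about (237,153), (296,153) and (326,153). I'll compute the cradle position from them.

```bash
python3 - <<'E'
from h import *
p=vision.get_image("wrist"); g=p["img"]
cv2.imwrite("pics/e.png",cv2.resize(g[90:260,190:380,::-1],None,fx=4,fy=3.5,interpolation=cv2.INTER_CUBIC))
from h import at_z
th=np.radians(12.7);R=np.array([[np.cos(th),-np.sin(th)],[np.sin(th),np.cos(th)]])
for c in ([.5015,-.0274],):
  for u,v in [(237,153),(296,153),(326,153)]:
    w=at_z(p,(u/512,v/384),.017)[:2]; print(w, R.T@(w-c))
E
```

```text
[ 0.46668709 -0.07480624] [-0.04438328 -0.03859294]
[ 0.45532802 -0.02405421] [-0.0443068   0.01341467]
[0.44955039 0.00176009] [-0.04426791  0.0398676 ]
```

View pics/e.png

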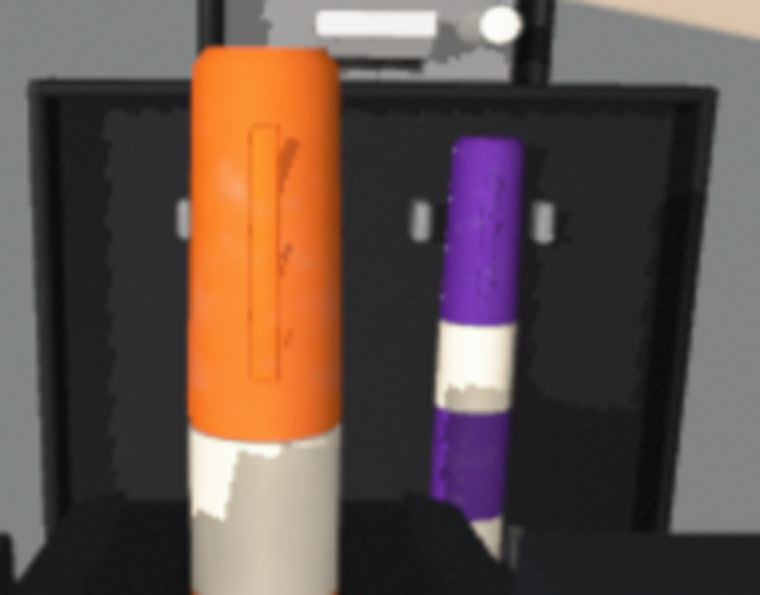

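```bash
python3 -m inch '[{"tx":0.0187,"ty":0.0012,"tz":0,"yaw":0,"gripper":1},{"tx":0,"ty":0,"tz":-0.05,"yaw":0,"gripper":1},{"tx":0,"ty":0,"tz":-0.05,"yaw":0,"gripper":1},{"tx":0,"ty":0,"tz":-0.02,"yaw":0,"gripper":1},{"tx":0,"ty":0,"tz":-0.01,"yaw":0,"gripper":1},{"tx":0,"ty":0,"tz":-0.008,"yaw":0,"gripper":1},{"tx":0,"ty":0,"tz":-0.006,"yaw":0,"gripper":1},{"tx":0,"ty":0,"tz":0,"yaw":0,"gripper":1}]'
```

```text
time: 7.9
ee_pos: [0.5072, -0.0519, 0.1879]
tcp_rot: [-0.111, 0.994, -0.0, 0.0]
ft_force: [0.2, 0.6, 0.9]
finger_gap: 0.0168
grip_force: 30.0
```

```bash
python3 -m inch '[{"tx":0,"ty":0,"tz":-0.003,"yaw":0,"gripper":1},{"tx":0,"ty":0,"tz":-0.003,"yaw":0,"gripper":1},{"tx":0,"ty":0,"tz":0,"yaw":0,"gripper":1}]' ; python3 -m inch '[{"tx":0,"ty":0,"tz":0,"yaw":0,"gripper":0.3},{"tx":0,"ty":0,"tz":0,"yaw":0,"gripper":0.3},{"tx":0,"ty":0,"tz":0,"yaw":0,"gripper":0.3},{"tx":0,"ty":0,"tz":0.02,"yaw":0,"gripper":0.3},{"tx":0,"ty":0,"tz":0.04,"yaw":0,"gripper":0.3},{"tx":0,"ty":0,"tz":0.05,"yaw":0,"gripper":0.3},{"tx":-0.02,"ty":0,"tz":0.05,"yaw":0,"gripper":0.3},{"tx":-0.04,"ty":-0.04,"tz":0.02,"yaw":0,"gripper":0.3},{"tx":-0.03,"ty":-0.06,"tz":0,"yaw":0,"gripper":0.6},{"tx":0,"ty":-0.04,"tz":0,"yaw":0,"gripper":1}]'
python3 - <<'E'
from h import *
ims=[]
for n in ["scene","top"]:
    p=vision.get_image(n); ims.append(p["img"])
    for l in ("orange_mid","purple_mid"):
        for r in vision.silhouettes(p,l)[:1]: print(n,l,axis(p,r["pixels"],.018),r["confidence"])
    for l in ("lid_edge","lid_hinge"):
        for r in vision.mark_of(p,l)[:1]: print(l,r)
        r=vision.mark_of(p,l)
        if r and l=="lid_edge":
            # fit angle from column/row
            th=np.radians(12.7);M=np.array([[np.cos(th),-np.sin(th),0],[np.sin(th),np.cos(th),0],[0,0,1]])
            T=np.linalg.inv(p["T"]);best=[]
            for a in np.arange(.8,2.05,.05):
                w=np.array([.5015,-.0274,0])+M@np.array([.082-.17*np.cos(a)+.01*np.sin(a),0,.029+.17*np.sin(a)+.01*np.cos(a)])
                c=T[:3,:3]@w+T[:3,3]; uv=np.array([p["fx"]*c[0]/c[2]+p["cx"],p["fy"]*c[1]/c[2]+p["cy"]])
                best.append((round(float(np.linalg.norm(uv-np.array(r[0]["location"])*[512,384])),1),round(a,2)))
            print(sorted(best)[:3])
a=ims[0][90:260,180:350]; b=ims[1][110:280,130:300]
cv2.imwrite("pics/f.png",cv2.resize(np.hstack([a,b])[:,:,::-1],(800,400),interpolation=cv2.INTER_CUBIC))
E
```

```text
time: 8.28
ee_pos: [0.5071, -0.0519, 0.1816]
tcp_rot: [-0.111, 0.994, 0.0, -0.0]
ft_force: [-0.0, -0.2, -0.1]
finger_gap: 0.0169
grip_force: 30.0
time: 9.52
ee_pos: [0.4176, -0.1891, 0.3624]
tcp_rot: [-0.11, 0.994, -0.0, 0.0]
ft_force: [0.7, -0.0, -0.1]
finger_gap: 0.013
grip_force: 0.0
scene orange_mid (array([514.8, -49.7]), array([138.4,  24.1]), np.float32(12.090086)) 0.78
scene purple_mid (array([ 5.027e+02, -2.000e-01]), array([136.7,  23.9]), np.float32(12.584194)) 0.9
lid_edge {'location': [0.4805, 0.2547], 'confidence': 0.89}
[(0.9, np.float64(1.9)), (1.5, np.float64(1.85)), (2.3, np.float64(1.95))]
lid_hinge {'location': [0.4633, 0.4701], 'confidence': 0.76}
top orange_mid (array([505.4, -51.7]), array([132.5,  16.2]), np.float32(12.379497)) 0.69
top purple_mid (array([496.9,  -2.9]), array([136.4,  20.1]), np.float32(12.071405)) 0.75
lid_edge {'location': [0.377, 0.3141], 'confidence': 0.87}
[(2.4, np.float64(1.9)), (3.0, np.float64(1.85)), (5.3, np.float64(1.95))]
lid_hinge {'location': [0.4033, 0.4276], 'confidence': 0.85}
```

View pics/f.png

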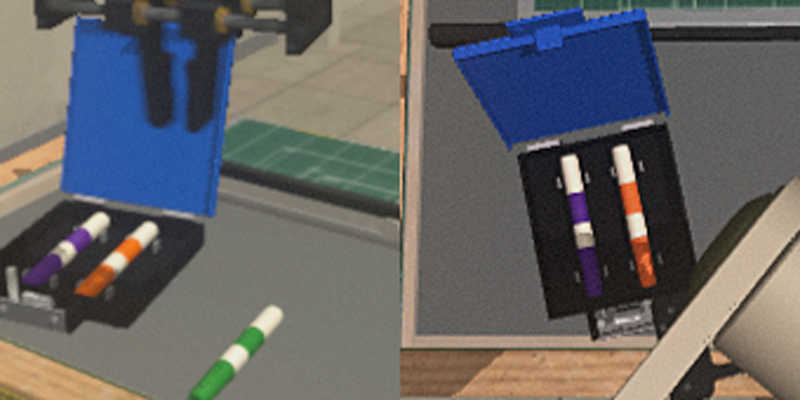

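The orange marker lies in its cradle (right crop, about (634,215)), and the lid stands at about 1.9 rad. Next I go over and behind the lid with the fingers closed.

```bash
python3 -m inch '[{"tx":0,"ty":0,"tz":0.04,"yaw":0,"gripper":1},{"tx":0,"ty":0,"tz":0.04,"yaw":0,"gripper":1},{"tx":0.036,"ty":0.029,"tz":0,"yaw":0,"gripper":1},{"tx":0.036,"ty":0.029,"tz":0,"yaw":0,"gripper":1},{"tx":0.036,"ty":0.029,"tz":0,"yaw":0,"gripper":1},{"tx":0.036,"ty":0.029,"tz":0,"yaw":0,"gripper":1},{"tx":0.036,"ty":0.029,"tz":0,"yaw":0,"gripper":1},{"tx":0.036,"ty":0.029,"tz":0,"yaw":0,"gripper":1},{"tx":0.039,"ty":0.029,"tz":0,"yaw":0,"gripper":1},{"tx":0,"ty":0,"tz":0,"yaw":0,"gripper":1}]'
```

```text
time: 11.48
ee_pos: [0.6759, 0.0172, 0.4399]
tcp_rot: [-0.112, 0.994, 0.0, -0.001]
ft_force: [-1.1, 0.0, 0.4]
finger_gap: 0.0004
grip_force: 0.0
```

```bash
python3 -m inch '[{"tx":0,"ty":-0.004,"tz":-0.04,"yaw":0,"gripper":1},{"tx":0,"ty":0,"tz":-0.04,"yaw":0,"gripper":1},{"tx":0,"ty":0,"tz":-0.032,"yaw":0,"gripper":1},{"tx":0,"ty":0,"tz":0,"yaw":0,"gripper":1}]'; python3 -m inch '[{"tx":-0.015,"ty":-0.0033,"tz":0,"yaw":0,"gripper":1},{"tx":-0.015,"ty":-0.0033,"tz":0,"yaw":0,"gripper":1},{"tx":-0.015,"ty":-0.0033,"tz":0,"yaw":0,"gripper":1},{"tx":-0.015,"ty":-0.0033,"tz":0,"yaw":0,"gripper":1}]'
```

```text
time: 11.98
ee_pos: [0.6737, 0.0107, 0.3278]
tcp_rot: [-0.11, 0.994, 0.001, -0.002]
ft_force: [0.2, -1.0, -0.2]
finger_gap: 0.0004
grip_force: 0.0
time: 12.48
ee_pos: [0.6137, -0.0024, 0.3322]
tcp_rot: [-0.111, 0.994, -0.001, 0.002]
ft_force: [0.3, -1.2, 1.0]
finger_gap: 0.0004
grip_force: 0.3
```

```bash
python3 -m inch '[{"tx":-0.015,"ty":-0.0033,"tz":0,"yaw":0,"gripper":1},{"tx":-0.015,"ty":-0.0033,"tz":0,"yaw":0,"gripper":1},{"tx":-0.015,"ty":-0.0033,"tz":-0.002,"yaw":0,"gripper":1},{"tx":-0.015,"ty":-0.0033,"tz":-0.002,"yaw":0,"gripper":1},{"tx":-0.015,"ty":-0.0033,"tz":-0.004,"yaw":0,"gripper":1}]'; python3 - <<'E'
from h import *
p=vision.get_image("scene")
r=vision.mark_of(p,"lid_edge");print(r[:1])
cv2.imwrite("pics/g.png",p["img"][:,:,::-1])
E
```

```text
time: 13.1
ee_pos: [0.5388, -0.0188, 0.3239]
tcp_rot: [-0.111, 0.994, -0.001, 0.002]
ft_force: [-0.1, 0.5, -0.5]
finger_gap: 0.0004
grip_force: 0.1
[]
```

View pics/g.png

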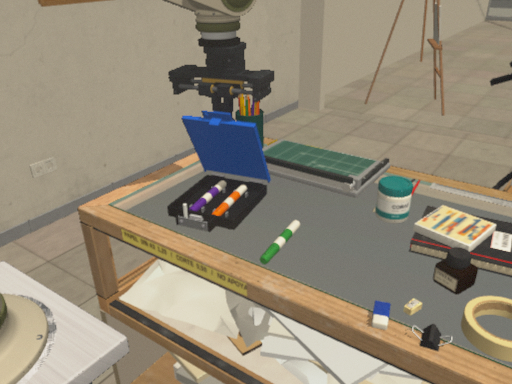

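The lid, with its top edge at about (228,122), now tips forward and follows the fingers. Both markers show in the tray. I'm continuing the sweep.

```bash
python3 -m inch '[{"tx":-0.015,"ty":-0.0033,"tz":-0.004,"yaw":0,"gripper":1},{"tx":-0.015,"ty":-0.0033,"tz":-0.008,"yaw":0,"gripper":1},{"tx":-0.013,"ty":-0.003,"tz":-0.01,"yaw":0,"gripper":1},{"tx":-0.013,"ty":-0.003,"tz":-0.012,"yaw":0,"gripper":1},{"tx":-0.01,"ty":-0.002,"tz":-0.015,"yaw":0,"gripper":1},{"tx":-0.01,"ty":-0.002,"tz":-0.015,"yaw":0,"gripper":1},{"tx":0,"ty":0,"tz":0,"yaw":0,"gripper":1}]'; python3 - <<'E'
from h import *
ims=[]
for n in ("scene","top"):
    p=vision.get_image(n); ims.append(p["img"]); print(vision.mark_of(p,"lid_edge")[:1])
cv2.imwrite("pics/i.png",cv2.resize(np.hstack([ims[0][90:260,150:320],ims[1][110:280,130:300]])[:,:,::-1],(800,400)))
E
```

```text
time: 14.08
ee_pos: [0.4635, -0.0353, 0.2582]
tcp_rot: [-0.111, 0.994, -0.0, 0.0]
ft_force: [1.0, 0.1, 0.7]
finger_gap: 0.0008
grip_force: 0.0
[{'location': [0.3816, 0.5234], 'confidence': 0.79}]
[]
```

View pics/i.png

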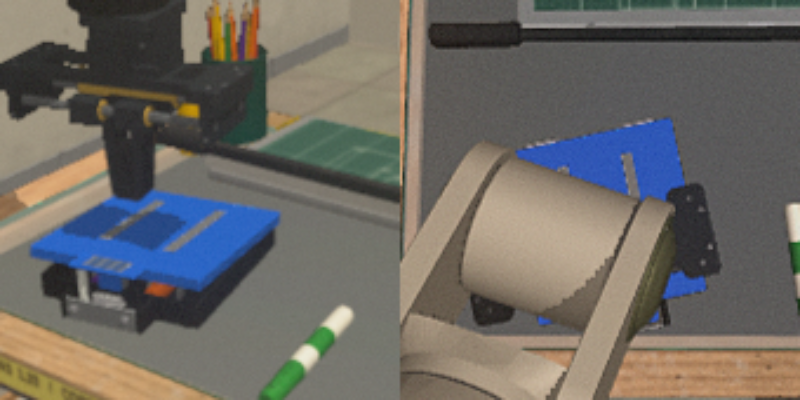

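The lid has fallen and rests on the spring pin, with its tab at about (105,262) in the left crop. I'm moving over the tab.

```bash
python3 -m inch '[{"tx":-0.025,"ty":-0.006,"tz":0,"yaw":0,"gripper":1},{"tx":-0.026,"ty":-0.006,"tz":0,"yaw":0,"gripper":1},{"tx":0,"ty":0,"tz":-0.015,"yaw":0,"gripper":1},{"tx":0,"ty":0,"tz":-0.01,"yaw":0,"gripper":1},{"tx":0,"ty":0,"tz":0,"yaw":0,"gripper":1}]'; python3 - <<'E'
from h import *
p=vision.get_image("scene"); r=vision.mark_of(p,"lid_edge")[:1];print(r)
if r:
    o,d=ray(p,r[0]["location"])
    # intersect with case's mid plane y_case=0
    n=np.array([-.22,.975,0]);c=np.array([.5015,-.0274,0]);print(o+d*((c-o)@n)/(d@n))
print(ctrl.state()["ee_pos"],ctrl.state()["ft_force"])
E
```

```text
time: 14.9
ee_pos: [0.4126, -0.0471, 0.2325]
tcp_rot: [-0.111, 0.994, 0.0, -0.0]
ft_force: [0.4, 0.2, 0.4]
finger_gap: 0.0003
grip_force: 0.0
[{'location': [0.3812, 0.5234], 'confidence': 0.93}]
[ 0.41319599 -0.04732501  0.05904099]
[ 0.41260527 -0.04707647  0.23294366] [ 1.02608413 -0.33950448  0.025021  ]
```

```bash
python3 -m inch '[{"tx":0,"ty":0,"tz":-0.004,"yaw":0,"gripper":1},{"tx":0,"ty":0,"tz":0,"yaw":0,"gripper":1}]'; python3 -m inch '[{"tx":0,"ty":0,"tz":-0.003,"yaw":0,"gripper":1},{"tx":0,"ty":0,"tz":0,"yaw":0,"gripper":1}]';python3 -m inch '[{"tx":0,"ty":0,"tz":-0.003,"yaw":0,"gripper":1},{"tx":0,"ty":0,"tz":0,"yaw":0,"gripper":1}]';python3 -m inch '[{"tx":0,"ty":0,"tz":-0.003,"yaw":0,"gripper":1},{"tx":0,"ty":0,"tz":0,"yaw":0,"gripper":1}]'
```

```text
time: 15.25
ee_pos: [0.4123, -0.047, 0.2287]
tcp_rot: [-0.111, 0.994, 0.0, -0.0]
ft_force: [0.4, -0.1, 0.1]
finger_gap: 0.0001
grip_force: 0.0
time: 15.5
ee_pos: [0.4122, -0.0471, 0.2256]
tcp_rot: [-0.111, 0.994, 0.0, -0.0]
ft_force: [1.2, -0.3, -0.2]
finger_gap: 0.0003
grip_force: 0.0
time: 15.75
ee_pos: [0.4122, -0.0471, 0.2226]
tcp_rot: [-0.111, 0.994, 0.0, -0.0]
ft_force: [-0.2, -1.1, -0.3]
finger_gap: 0.0006
grip_force: 0.0
time: 16.0
ee_pos: [0.4122, -0.0471, 0.2196]
tcp_rot: [-0.111, 0.994, 0.0, -0.0]
ft_force: [0.5, -0.7, 0.8]
finger_gap: 0.0005
grip_force: 0.4
```

```bash
for i in 1; do :; done; python3 -m inch '[{"tx":0,"ty":0,"tz":-0.002,"yaw":0,"gripper":1},{"tx":0,"ty":0,"tz":0,"yaw":0,"gripper":1}]' | sed -n '1,2p;4p'; python3 -m inch '[{"tx":0,"ty":0,"tz":-0.002,"yaw":0,"gripper":1},{"tx":0,"ty":0,"tz":0,"yaw":0,"gripper":1}]'| sed -n '1,2p;4p';python3 -m inch '[{"tx":0,"ty":0,"tz":-0.001,"yaw":0,"gripper":1},{"tx":0,"ty":0,"tz":0,"yaw":0,"gripper":1}]'| sed -n '1,2p;4p'
```

```text
time: 16.25
ee_pos: [0.4122, -0.0471, 0.2176]
ft_force: [-1.1, -1.0, 0.9]
time: 16.5
ee_pos: [0.4122, -0.047, 0.2156]
ft_force: [-1.3, 0.2, 1.5]
time: 16.75
ee_pos: [0.4122, -0.047, 0.2147]
ft_force: [-1.2, -0.0, 2.5]
```

```bash
python3 -m inch '[{"tx":0,"ty":0,"tz":-0.001,"yaw":0,"gripper":1},{"tx":0,"ty":0,"tz":0,"yaw":0,"gripper":1}]' | sed -n '1,2p;4p'; python3 -m inch '[{"tx":0,"ty":0,"tz":-0.001,"yaw":0,"gripper":1},{"tx":0,"ty":0,"tz":0,"yaw":0,"gripper":1}]'| sed -n '1,2p;4p';python3 -m inch '[{"tx":0,"ty":0,"tz":-0.001,"yaw":0,"gripper":1},{"tx":0,"ty":0,"tz":0,"yaw":0,"gripper":1}]'| sed -n '1,2p;4p'
```

```text
time: 17.0
ee_pos: [0.4121, -0.047, 0.2139]
ft_force: [-2.4, 0.1, 5.9]
time: 17.25
ee_pos: [0.4121, -0.0471, 0.2129]
ft_force: [-3.6, 0.1, 6.9]
time: 17.5
ee_pos: [0.412, -0.047, 0.2119]
ft_force: [-2.8, -0.8, 6.7]
```

```bash
python3 -m inch '[{"tx":0,"ty":0,"tz":-0.001,"yaw":0,"gripper":1},{"tx":0,"ty":0,"tz":0,"yaw":0,"gripper":1}]' | sed -n '1,2p;4p'; python3 -m inch '[{"tx":0,"ty":0,"tz":-0.001,"yaw":0,"gripper":1},{"tx":0,"ty":0,"tz":0,"yaw":0,"gripper":1}]'| sed -n '1,2p;4p'
```

```text
time: 17.75
ee_pos: [0.412, -0.0471, 0.211]
ft_force: [-4.7, -0.4, 7.5]
time: 18.0
ee_pos: [0.412, -0.0471, 0.21]
ft_force: [-5.0, -1.7, 9.8]
```

```bash
python3 -m inch '[{"tx":0,"ty":0,"tz":-0.001,"yaw":0,"gripper":1},{"tx":0,"ty":0,"tz":0,"yaw":0,"gripper":1}]' | sed -n '1,2p;4p'; python3 -m inch '[{"tx":0,"ty":0,"tz":-0.001,"yaw":0,"gripper":1},{"tx":0,"ty":0,"tz":0,"yaw":0,"gripper":1}]'| sed -n '1,2p;4p'
```

```text
time: 18.25
ee_pos: [0.4119, -0.0471, 0.209]
ft_force: [-5.4, -1.9, 9.2]
time: 18.5
ee_pos: [0.4118, -0.0471, 0.2079]
ft_force: [-5.9, -1.5, 8.5]
```

```bash
python3 -m inch '[{"tx":0,"ty":0,"tz":-0.001,"yaw":0,"gripper":1},{"tx":0,"ty":0,"tz":0,"yaw":0,"gripper":1}]' | sed -n '1,2p;4p'; python3 -m inch '[{"tx":0,"ty":0,"tz":-0.001,"yaw":0,"gripper":1},{"tx":0,"ty":0,"tz":0,"yaw":0,"gripper":1}]'| sed -n '1,2p;4p'
```

```text
time: 18.75
ee_pos: [0.4123, -0.0471, 0.2067]
ft_force: [-0.1, 0.7, 0.8]
time: 19.0
ee_pos: [0.4124, -0.0471, 0.2056]
ft_force: [0.4, -0.5, 0.4]
```

The force fell from about 9 N to zero, which is the click. Now I'm feeling for the stop.

```bash
python3 -m inch '[{"tx":0,"ty":0,"tz":-0.001,"yaw":0,"gripper":1},{"tx":0,"ty":0,"tz":0,"yaw":0,"gripper":1}]' | sed -n '1,2p;4p'; python3 -m inch '[{"tx":0,"ty":0,"tz":-0.0005,"yaw":0,"gripper":1},{"tx":0,"ty":0,"tz":0,"yaw":0,"gripper":1}]'| sed -n '1,2p;4p'
```

```text
time: 19.25
ee_pos: [0.4123, -0.0471, 0.2048]
ft_force: [-0.2, 0.1, 2.5]
time: 19.5
ee_pos: [0.4123, -0.0471, 0.2043]
ft_force: [-0.0, 0.5, 2.8]
```

```bash
python3 -m inch '[{"tx":0,"ty":0,"tz":-0.0006,"yaw":0,"gripper":1},{"tx":0,"ty":0,"tz":0,"yaw":0,"gripper":1}]' | sed -n '1,2p;4p'; python3 -m inch '[{"tx":0,"ty":0,"tz":-0.0005,"yaw":0,"gripper":1},{"tx":0,"ty":0,"tz":0,"yaw":0,"gripper":1}]'| sed -n '1,2p;4p'
```

```text
time: 19.75
ee_pos: [0.4123, -0.0471, 0.2039]
ft_force: [-1.0, 0.2, 7.7]
time: 20.0
ee_pos: [0.4123, -0.0471, 0.2036]
ft_force: [-2.4, 0.0, 10.9]
```

```bash
python3 -m inch '[{"tx":0,"ty":0,"tz":-0.0006,"yaw":0,"gripper":1},{"tx":0,"ty":0,"tz":0,"yaw":0,"gripper":1}]' | sed -n '1,2p;4p'; python3 -m inch '[{"tx":0,"ty":0,"tz":-0.0005,"yaw":0,"gripper":1},{"tx":0,"ty":0,"tz":0,"yaw":0,"gripper":1}]'| sed -n '1,2p;4p'
```

```text
time: 20.25
ee_pos: [0.4122, -0.047, 0.2032]
ft_force: [-3.2, 0.9, 15.8]
time: 20.5
ee_pos: [0.4122, -0.047, 0.2029]
ft_force: [-3.3, 0.4, 19.0]
```

That's the stop, at 19 N. I'm releasing and checking that the lid holds.

```bash
python3 -m inch '[{"tx":0,"ty":0,"tz":0.01,"yaw":0,"gripper":1},{"tx":0,"ty":0,"tz":0.04,"yaw":0,"gripper":1},{"tx":0,"ty":0,"tz":0.05,"yaw":0,"gripper":1},{"tx":0,"ty":-0.03,"tz":0.05,"yaw":0,"gripper":1},{"tx":-0.02,"ty":-0.04,"tz":0,"yaw":0,"gripper":1},{"tx":0,"ty":-0.05,"tz":0,"yaw":0,"gripper":1},{"tx":0,"ty":0,"tz":0,"yaw":0,"gripper":1},{"tx":0,"ty":0,"tz":0,"yaw":0,"gripper":1}]'; python3 - <<'E'
from h import *
p=vision.get_image("scene"); r=vision.mark_of(p,"lid_edge")[:1];print(r)
o,d=ray(p,r[0]["location"]); n=np.array([-.22,.975,0]);c=np.array([.5015,-.0274,0]);print(o+d*((c-o)@n)/(d@n))
g=vision.silhouettes(p,"green_mid")[0]; print(axis(p,g["pixels"],.0085))
cv2.imwrite("pics/j.png",cv2.resize(p["img"][120:290,120:320,::-1],(700,595),interpolation=cv2.INTER_CUBIC))
E
```

```text
time: 21.5
ee_pos: [0.3921, -0.1667, 0.3518]
tcp_rot: [-0.111, 0.994, 0.0, -0.0]
ft_force: [0.4, 1.1, -0.7]
finger_gap: 0.0005
grip_force: 0.0
[{'location': [0.382, 0.5435], 'confidence': 0.58}]
[ 0.41223329 -0.04754223  0.04350462]
(array([ 455.6, -208. ]), array([152.5,  22. ]), np.float32(7.705559))
```

View pics/j.png

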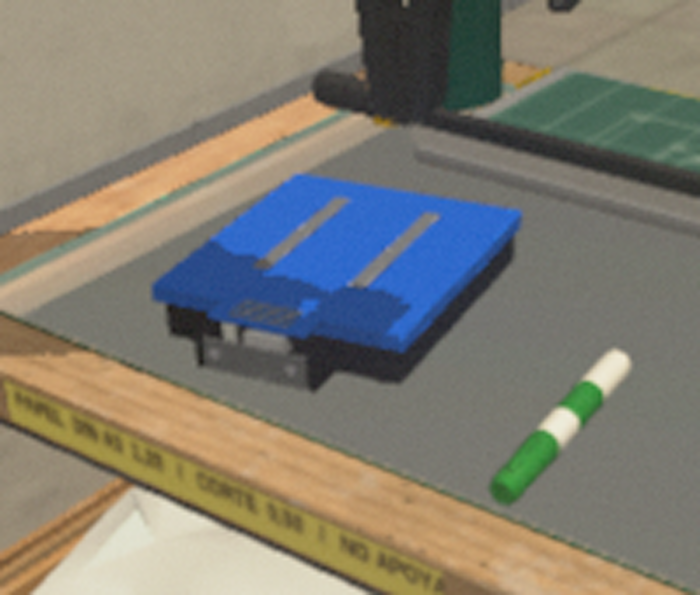

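The view shows the lid closed flush, with its tab at about (265,312). The edge is some 15 mm lower than before and stays down with the arm clear. The green marker is untouched.

```bash
python3 -c "
from workcell import ctrl
print(ctrl.hand_in())"
```

```text
the job is handed in; nothing more can be done
None
```

I laid the orange marker in the empty cradle and swung the lid shut. I pressed it past a clear click to the stop at about 19 N; it stayed down once released. The green marker wasn't touched, and the job was handed in at about 21.5 s.

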